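# Pack the toy-car kit carrier

### The job

Pack the toy-car kit on the carrier: put the large drilled wheel on the post with the small drilled wheel on top of it, lay the round axle rod in the two V saddles, midway along, and stand the car body (the block with the cab) upright, square in the middle of the flat bay between its end stops. Leave the look-alikes (the solid disc, the square strip and the plain block) where they lie on the bench. Either end of the rod or the car body may point either way.

Things in the scene. Friction and masses are not known exactly. Their poses are not given: they have to be found in the camera images.
- wheel_large_mid (a point): Large toy wheel of plain beech, loose, lying flat: ring 60 mm outside diameter, 20 mm thick, with a through bore of 24 mm. Origin in the middle of the bore, half-way up (10 mm above what it lies on); z is its axis, up.
- wheel_small_mid (a point): Small toy wheel of plain beech, loose, lying flat: ring 44 mm outside diameter, 20 mm thick, with a through bore of 24 mm. Origin in the middle of the bore, half-way up; z is its axis, up.
- axle_rod_mid (a point): Round axle rod of plain beech, loose, lying on its side: 20 mm diameter, 100 mm long. Origin at its centre, 10 mm above the table; x runs along the rod. It can roll.
- car_body_mid (a point): Toy car body of plain beech, loose: a block 80 long (x) x 40 wide (y) x 18 mm high with a cab on its middle (full width, from 14 mm behind the centre to 20 mm ahead along own x, sloping windscreen on the -x side), 34 mm high in all. Origin at its centre, 17 mm above what it stands on; z up.
- blank_disc_mid (a point): Look-alike: solid beech disc without a bore, 60 mm diameter, 20 mm thick, lying flat, loose. Origin at its centre, half-way up; z up.
- square_strip_mid (a point): Look-alike: square beech strip, 20 x 20 mm, 100 mm long along x, loose. Origin at its centre, half-way up; z up.
- plain_block_mid (a point): Look-alike: plain rectangular beech block without a cab, 80 (x) x 40 (y) x 34 mm high, loose. Origin at its centre, half-way up; z up.
- post_insert: upright post, 10 mm diameter, at the plate's centre, tapered tip 52 mm above the origin. Two wheels fit on it, one above the other, 7 mm play all round. Pale plywood plate 130 (own x) x 86 (y) x 8 thick, dark fittings. Inserts fixed side by side, 90 mm pitch, any order, on a board 316 x 144 x 10 mm. Origin: centre of the underside, 10 mm above the table; z up.
- cradle_insert: Cradle insert: two V saddles 10 thick, 32 either side of centre along x, V 38 mm wide, tips 35 mm above origin; the rod lies along x, axis 28 mm above origin; 54 mm free between them. Pale plywood plate 130 (own x) x 86 (y) x 8 thick, dark fittings. Inserts fixed side by side, 90 mm pitch, any order, on a board 316 x 144 x 10 mm. Origin: centre of the underside, 10 mm above the table; z up.
- bay_insert: Bay insert: flat plate, a stop 10 mm high across each end (104 mm apart along own x), open sides; the car body stands on the plate along x, either way round; plate top 8 mm above origin. Pale plywood plate 130 (own x) x 86 (y) x 8 thick, dark fittings. Inserts fixed side by side, 90 mm pitch, any order, on a board 316 x 144 x 10 mm. Origin: centre of the underside, 10 mm above the table; z up.
Mind the look-alikes: they are no part of the job. Leave any black or yellow look-alike of the part that bears wheel_large_mid alone.

How it is judged:
By the outcome, as a careful person would: the job done as asked, in the order asked, and still so for the second after the job is handed in, with the robot touching nothing.
It also fails if it takes over 99 s, if anything falls off the work surface, if the arm or the gripper's body presses on something with over 40 N, if the wrist force passes 120 N, or if a joint passes its speed limit or range.

### The arm

A 6-joint arm with a two-finger parallel gripper is mounted at the origin on the work surface. World frame = base frame: x ahead of the robot, y to its left, z up, the work surface at z = 0. Lengths are in m, angles in rad, forces in N, time in s.
With the tool pointing down it reaches from about 0.25 to 0.775 m from the base axis. Payload 4 kg.
Tool frame: the origin (TCP) lies at the very end of the fingers, on their centre line; the grasp point (between the pads) lies 19 mm behind it; z points along the fingers, y is the direction in which the jaws open and shut (so a half turn about z gives the same grasp; the last joint's range is limited). The gripper opens to 94 mm and grips with 3 to 60 N. Pads are 16 mm wide; open, the fingers measure 119 mm over their backs; the gripper's body (75 mm by 177 mm) begins 78 mm behind the grasp point.
Start: joints at [-1.281, 0.087, 1.371, -0, 1.684, -0.103], TCP at [0.211, -0.508, 0.176] pointing down, gripper open.
Joint ranges: [-3.1, 3.1], [-0.76, 2.03], [0.27, 2.55], [-1.08, 4.22], [0.17, 2.65], [-2.57, 2.57]. Speed limits (rad/s): [2.79, 2.79, 3.14, 3.14, 3.14, 3.14].

### API

Orientations are given as [roll, pitch, yaw] about the fixed x, y, z axes, in that order (R = Rz(yaw) Ry(pitch) Rx(roll)).
In Python, from bench import robot, cams, models gives the robot as it stands.
- The arm moves only by the tool step_arm, never from a script. Its argument "series" is a list of rows, each a list of 5 numbers: the gripper command: -1 is shut, 1 is fully open, values between are in proportion, then the shift along the tool's x, y, z in mm, then the turn about the tool's z in degrees. A call has 1 to 20 rows; each row is the pose to reach, as a shift and turn from the pose commanded when the call began, along the tool's axes at that moment; what a row does not reach only later rows make up. A row lasts 1/8 s, in which the tool goes at most 62.5 mm and 10.7 degrees, less where a joint would pass 70% of its speed; a pose out of reach is approached as far as the arm can. A call with a gripper value outside its range is refused whole. The fingers move at their own pace and stop on an object; the grip force is fixed at half the most. Time passes only in rows, so rows that repeat a pose let the fingers close. It gives the time, the measured TCP pose, the force and the opening at its end, in the units of the state.
- robot.get_obs(): the state, without advancing time (a new reading comes with each control period).
- cams.snapshot(name): name is "scene" or "side" or "wrist"; returns a dict with "pixels" (420x560x3 uint8, red, green, blue), "fov_y" (degrees; the focal length in pixels is half the picture's height over the tangent of half this angle, whatever the lens; pixels are square), "cx", "cy" (the principal point, pixels), "R" (3x3) and "t" (3): a world point X has camera coordinates R X + t. Camera axes: x right, y down, z forward; pixel columns grow to the right and rows downward; lengths in m; the calibration is good to about 2 mm. The wrist camera is an equidistant fisheye: a pixel r from the principal point sees the ray r / f radians off the axis. A picture is of the moment at which its call begins. There is no depth.
- robot.close_job(): hands the job in, once; it reports no verdict.
Trained networks look in a picture, given as the dict that the camera call returned (one of the last four; its "shot" number tells which), for a name from the list of things; names that differ only in an ending like _2 or _b are one class to them, and where a whole thing is asked for, a point or a joint stands for the part that bears it (a point fixed in the world has none). Each returns a list of dicts, best first, with "p" (0 to 1); they miss things now and then, are a little off and sometimes report something else, mostly with a low value. They report only what shows in the picture. A call takes as long as a camera call. They do not tell look-alikes from the thing itself.
- models.find_in(picture, label): "position" ([x, y, z] in m, in world coordinates, good to about 4 mm: the middle of the surface that is visible of it).
- models.pinpoint(picture, label): "position" ([x, y, z] in m, in world coordinates, good to about 4 mm: a listed point, or the origin of a listed thing).
The state is a dict: "time": time; "joint_positions": joint angles; "qvel": joint speeds; "joint_torque": joint torques, N m; "tool_pos": TCP position; "ee_rot": TCP orientation; "wrist_force": force on the tool from outside, world axes, zero at the start; "wrist_torque": the same for the moment, N m; "width": finger opening in m.
Only numpy, scipy, OpenCV 4.12 (cv2) and the standard library are available. Lean on these libraries where they do the work, as an engineer would, in place of code of your own. Each camera call takes 0.05 s, during which the arm holds its last target. There are 200 camera calls.

## Working session

There is one attempt and no reset: what is moved stays moved. The work goes in short steps, Python scripts to look and compute and a tool call to move; the robot and the scene stay as the last step left them, time stands still between calls to the robot, and variables do not carry over. Pictures are saved under pics/ and viewed, about 12 in all and at most 16, crops included, and the job is handed in when it is done.

Besides the shell and the picture viewer there is one more tool, called after "Emit:" as name(argument=value, ...), one argument or row to a line, values as JSON. step_arm: Moves the arm, as the interface text tells. Its arguments: {"type":"object","properties":{"series":{"type":"array","items":{"type":"array","items":{"type":"number"}}}},"required":["series"]}

```bash
mkdir -p pics
cat > h.py <<'E'
import numpy as np, cv2
from bench import robot, cams, models
def snap(n,f=None):
    s=cams.snapshot(n)
    if f: cv2.imwrite('pics/'+f,cv2.cvtColor(s['pixels'],cv2.COLOR_RGB2BGR))
    return s
def foc(s): return 210/np.tan(np.radians(s['fov_y'])/2)
def proj(s,X,fish=False):
    c=np.array(s['R'])@np.array(X)+np.array(s['t']);f=foc(s)
    if fish:
        r=np.hypot(c[0],c[1]);th=np.arctan2(r,c[2]);return s['cx']+f*th*c[0]/r,s['cy']+f*th*c[1]/r
    return s['cx']+f*c[0]/c[2],s['cy']+f*c[1]/c[2]
def ray(s,u,v,z,fish=False):
    f=foc(s);a=np.array([(u-s['cx'])/f,(v-s['cy'])/f])
    if fish:
        r=np.hypot(*a)+1e-12;d=np.array([*(a/r*np.sin(r)),np.cos(r)])
    else: d=np.array([*a,1.])
    R=np.array(s['R']);o=-R.T@np.array(s['t']);d=R.T@d
    return o+d*(z-o[2])/d[2]
E
python3 - <<'E'
from h import *
L="wheel_large_mid wheel_small_mid axle_rod_mid car_body_mid blank_disc_mid square_strip_mid plain_block_mid post_insert cradle_insert bay_insert".split()
for n in ("scene","side"):
    s=snap(n,n+'0.png')
    print(n,s['fov_y'],(-np.array(s['R']).T@s['t']).round(3))
    for l in L:
        for d in models.pinpoint(s,l)[:3]: print(l,round(d['p'],2),np.round(d['position'],3),np.round(proj(s,d['position'])))
o=robot.get_obs();print(o['time'],o['tool_pos'],o['ee_rot'],o['width'])
E
```

```text
scene 49.92576512248365 [ 1.019 -0.579  0.796]
wheel_large_mid 0.7 [0.418 0.366 0.012] [338. 156.]
wheel_large_mid 0.65 [0.306 0.374 0.008] [310. 142.]
wheel_large_mid 0.57 [0.539 0.414 0.015] [382. 163.]
wheel_small_mid 0.7 [ 0.638 -0.287  0.011] [235. 348.]
axle_rod_mid 0.48 [0.396 0.26  0.011] [311. 170.]
axle_rod_mid 0.45 [0.417 0.367 0.012] [338. 156.]
car_body_mid 0.5 [0.392 0.261 0.009] [310. 169.]
blank_disc_mid 0.8 [ 0.421 -0.375  0.008] [131. 318.]
square_strip_mid 0.87 [ 0.397 -0.254  0.01 ] [170. 277.]
plain_block_mid 0.87 [0.52  0.323 0.016] [359. 175.]
post_insert 0.63 [ 0.621 -0.077  0.008] [297. 280.]
cradle_insert 0.72 [ 0.546 -0.321  0.018] [190. 331.]
cradle_insert 0.65 [0.626 0.013 0.007] [323. 258.]
bay_insert 0.6 [0.643 0.107 0.014] [352. 237.]
side 52.32635630870149 [0.189 0.998 0.673]
wheel_large_mid 0.97 [0.392 0.479 0.008] [258. 352.]
wheel_large_mid 0.75 [0.417 0.366 0.01 ] [264. 308.]
wheel_large_mid 0.67 [0.304 0.371 0.007] [315. 321.]
wheel_small_mid 0.55 [ 0.638 -0.284  0.01 ] [263. 167.]
axle_rod_mid 0.62 [0.397 0.26  0.01 ] [286. 279.]
car_body_mid 0.68 [ 0.547 -0.322  0.02 ] [290. 163.]
blank_disc_mid 0.54 [ 0.416 -0.377  0.01 ] [330. 164.]
square_strip_mid 0.62 [ 0.392 -0.254  0.007] [330. 181.]
square_strip_mid 0.33 [0.4   0.258 0.012] [285. 277.]
plain_block_mid 0.79 [0.521 0.324 0.016] [226. 284.]
plain_block_mid 0.72 [ 0.548 -0.323  0.018] [290. 164.]
post_insert 0.74 [ 0.619 -0.081  0.015] [247. 194.]
post_insert 0.27 [0.629 0.016 0.009] [233. 211.]
cradle_insert 0.57 [0.628 0.012 0.01 ] [234. 211.]
bay_insert 0.55 [0.64  0.107 0.008] [217. 228.]
1.1 [ 0.21051235 -0.50811573  0.17629065] [3.14154485e+00 3.96848452e-05 3.92789022e-01] 0.0942086234856577
```

View pics/scene0.png

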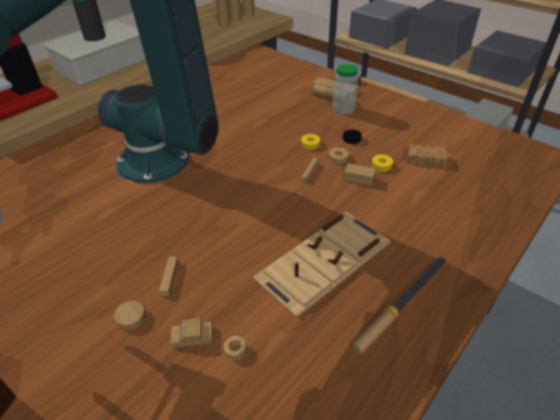

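View pics/side0.png

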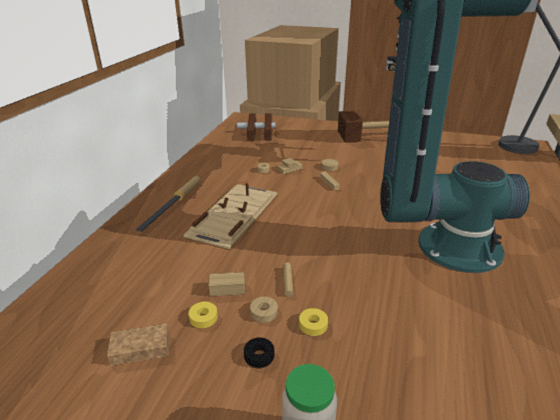

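Both pictures agree: beech ring (338,156 in scene; 264,308 in side) is the large wheel, the small wheel is at (235,348), the car at (191,332), and the carrier runs post → cradle → bay from -y to +y. The two sticks still need telling apart, so I'll look on the way.

```bash
cat >> h.py <<'E'
def go(x,y,z,yaw):
    "shift mm (tool axes) and turn deg to bring TCP to x,y,z with yaw in deg"
    from scipy.spatial.transform import Rotation as Ro
    o=robot.get_obs();r=Ro.from_euler('xyz',o['ee_rot']).as_matrix()
    d=r.T@(np.array([x,y,z])-o['tool_pos'])*1000
    t=-((yaw-np.degrees(o['ee_rot'][2])+180)%360-180)
    print('go',d.round(1),'turn',round(t,1),'t',round(o['time'],2))
E
python3 -c "
from h import *
go(.418,.366,.16,83.6)"
```

```text
go [ 526.3 -728.1   16.2] turn -61.1 t 1.1
```

Emit:
step_arm(
  series=[
    [0.62,526.3,-728.1,16.2,-61.1],
    [0.62,526.3,-728.1,16.2,-61.1],
    [0.62,526.3,-728.1,16.2,-61.1],
    [0.62,526.3,-728.1,16.2,-61.1],
    [0.62,526.3,-728.1,16.2,-61.1],
    [0.62,526.3,-728.1,16.2,-61.1],
    [0.62,526.3,-728.1,16.2,-61.1],
    [0.62,526.3,-728.1,16.2,-61.1],
    [0.62,526.3,-728.1,16.2,-61.1],
    [0.62,526.3,-728.1,16.2,-61.1],
    [0.62,526.3,-728.1,16.2,-61.1],
    [0.62,526.3,-728.1,16.2,-61.1],
    [0.62,526.3,-728.1,16.2,-61.1],
    [0.62,526.3,-728.1,16.2,-61.1],
    [0.62,526.3,-728.1,16.2,-61.1],
    [0.62,526.3,-728.1,16.2,-61.1],
    [0.62,526.3,-728.1,16.2,-61.1],
  ],
)

```text
time: 3.22
tool_pos: [0.4179, 0.3652, 0.1601]
ee_rot: [-3.142, 0.001, 1.459]
wrist_force: [-0.8, 0.1, 0.1]
width: 0.0762
```

Run:
```python
from h import *
s=snap('wrist','w1.png')
print(s['fov_y'],(-np.array(s['R']).T@s['t']).round(3))
for l in ("wheel_large_mid","axle_rod_mid","square_strip_mid"):
    for d in models.pinpoint(s,l)[:4]: print(l,round(d['p'],2),np.round(d['position'],3),np.round(proj(s,d['position'],True)))
o=robot.get_obs();print(o['tool_pos'],o['ee_rot'],o['width'],o['joint_positions'])
```

```text
65.70646984690485 [0.427 0.442 0.368]
wheel_large_mid 0.91 [0.306 0.374 0.011] [185. 197.]
wheel_large_mid 0.89 [0.392 0.475 0.011] [246.  98.]
wheel_large_mid 0.63 [0.417 0.368 0.009] [280. 191.]
wheel_large_mid 0.59 [0.536 0.417 0.009] [380. 138.]
axle_rod_mid 0.69 [0.4   0.26  0.008] [277. 277.]
[0.4181761  0.3649632  0.16058458] [ 3.14093013e+00 -3.38007753e-04  1.45780047e+00] 0.07615254083143116 [ 6.15531983e-01  1.01393521e-01  1.38631780e+00 -1.89524420e-04
  1.65316195e+00  7.28512293e-01]
```

View pics/w1.png

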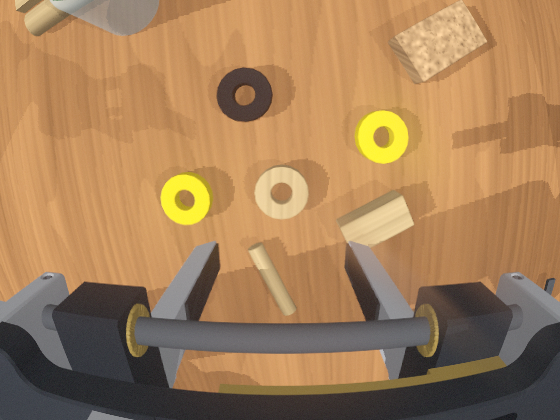

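The beech wheel's centre is at about (281,192). The stick, from (258,249) to (287,309), is rounded, so it is the rod. The right-hand side of the picture shows the plain block.

Run:
```python
from h import *
s=snap('wrist')
c=ray(s,281.5,192.5,.02,True);print('wheel',c.round(4), ray(s,282,194,.0,True).round(4))
for p in ((258,249),(287,309)): print('rod end',ray(s,*p,.012,True).round(4))
go(c[0],c[1],.003,83.6)
```

```text
wheel [0.4186 0.3679 0.02  ] [0.4185 0.3618 0.    ]
rod end [0.3832 0.3017 0.012 ]
rod end [0.4084 0.2149 0.012 ]
go [  2.7  -0.  157.6] turn -0.1 t 3.48
```

Emit:
step_arm(
  series=[
    [0.62,2,0,60,0],
    [0.62,2,0,115,0],
    [0.62,2,0,145,0],
    [0.62,2,0,156.5,0],
    [0.62,2,0,156.5,0],
    [-1,2,0,156.5,0],
    [-1,2,0,156.5,0],
    [-1,2,0,156.5,0],
    [-1,2,0,156.5,0],
    [-1,2,0,56.5,0],
    [-1,2,0,46.5,0],
    [-1,2,0,46.5,0],
  ],
)

```text
time: 4.97
tool_pos: [0.4211, 0.37, 0.1194]
ee_rot: [3.133, -0.007, 1.459]
wrist_force: [-0.2, 0.7, 0.2]
width: 0.0097
```

Run:
```python
from h import *
for n in("scene","side"):
    s=cams.snapshot(n)
    for l in ("post_insert","cradle_insert","bay_insert"):
        for d in models.pinpoint(s,l)[:2]: print(l,round(d['p'],2),np.round(d['position'],4))
go(.62,-.078,.13,83.6)
print(robot.get_obs()['width'])
```

```text
post_insert 0.97 [ 0.6176 -0.0766  0.007 ]
post_insert 0.31 [ 0.3995 -0.2544  0.0111]
cradle_insert 0.64 [0.6292 0.0136 0.01  ]
cradle_insert 0.22 [ 0.418  -0.376   0.0098]
bay_insert 0.77 [0.6415 0.1037 0.008 ]
post_insert 0.47 [ 0.6205 -0.0824  0.013 ]
bay_insert 0.76 [0.6384 0.1039 0.0104]
go [-420.1  250.8  -17.8] turn 0.0 t 5.38
0.000504923593504207
```

Run:
```python
from h import *
s=snap('wrist','w2.png')
for d in models.pinpoint(s,"wheel_large_mid")[:4]: print(round(d['p'],2),np.round(d['position'],3),np.round(proj(s,d['position'],True)))
```

```text
0.96 [0.305 0.376 0.014] [170. 209.]
0.91 [0.392 0.479 0.012] [242.  91.]
0.84 [0.534 0.42  0.01 ] [394. 139.]
0.69 [0.418 0.37  0.01 ] [282. 201.]
```

View pics/w2.png

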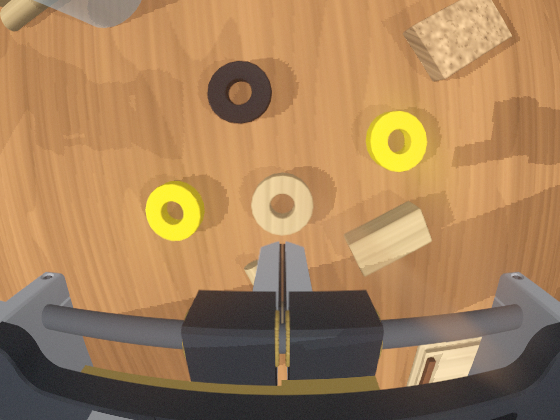

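The wheel is still in place, centred at (282,205); I lifted before the fingers had closed. I'll reopen and allow longer for closing.

Run:
```python
from h import *
s=cams.snapshot('wrist')
c=ray(s,282,205,.02,True);print('wheel',c.round(4))
go(c[0],c[1],.003,83.6)
```

```text
wheel [0.4183 0.3684 0.02  ]
go [  0.8   0.3 109.8] turn 0.0 t 5.53
```

Emit:
step_arm(
  series=[
    [0.62,1,0,0,0],
    [0.62,1,0,0,0],
    [0.62,1,0,0,0],
    [0.62,1,0,30,0],
    [0.62,1,0,60,0],
    [0.62,1,0,65,0],
    [0.62,1,0,65,0],
    [0.62,1,0,65,0],
    [0.62,1,0,65,0],
  ],
)

```text
time: 6.65
tool_pos: [0.4192, 0.3695, 0.05]
ee_rot: [3.14, -0.002, 1.459]
wrist_force: [-0.8, 0.9, 0.0]
width: 0.0761
```

Emit:
step_arm(
  series=[
    [0.62,0,0,25,0],
    [0.62,0,0,46,0],
    [0.62,0,0,46,0],
    [-1,0,0,46,0],
    [-1,0,0,46,0],
    [-1,0,0,46,0],
    [-1,0,0,46,0],
    [-1,0,0,46,0],
    [-1,0,0,46,0],
    [-1,0,0,46,0],
  ],
)

```text
time: 7.9
tool_pos: [0.4183, 0.3689, 0.0025]
ee_rot: [-3.142, 0.0, 1.459]
wrist_force: [-0.0, -0.8, 0.8]
width: 0.0094
```

Run:
```python
from h import *
s=snap('wrist'); t=snap('side')
for q in (s,t):
  for d in models.pinpoint(q,"wheel_large_mid")[:4]: print(round(d['p'],2),np.round(d['position'],3))
print(robot.get_obs()['width'])
a=cv2.cvtColor(s['pixels'],cv2.COLOR_RGB2BGR)[120:400,120:440]
b=cv2.resize(cv2.cvtColor(t['pixels'],cv2.COLOR_RGB2BGR)[250:390,180:340],(320,280))
cv2.imwrite('pics/c3.png',np.hstack([a,b]))
```

```text
0.91 [0.305 0.375 0.009]
0.85 [0.392 0.479 0.009]
0.85 [0.532 0.417 0.01 ]
0.73 [0.416 0.368 0.009]
0.92 [0.391 0.478 0.008]
0.7 [0.535 0.42  0.009]
0.66 [0.305 0.371 0.007]
0.62 [0.418 0.366 0.013]
0.00046089770580604955
```

View pics/c3.png

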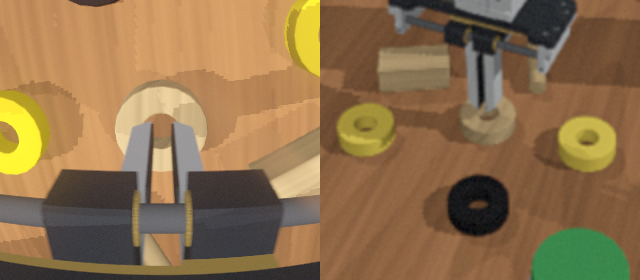

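Run:
```python
from h import *
o=robot.get_obs();p=o['tool_pos'];print(p,o['wrist_force'],o['width'])
s=snap('wrist');print(proj(s,p,True),[proj(s,p+[0,0,h],True) for h in(.02,.04)])
t=snap('side');print(proj(t,p),[proj(t,p+[0,0,h]) for h in(.02,.04)])
im=cv2.cvtColor(t['pixels'],cv2.COLOR_RGB2BGR)
for h in(0,.02,.04): u=proj(t,p+[0,0,h]);im[int(round(u[1])),int(round(u[0]))]=(0,0,255)
a=cv2.resize(im[280:340,230:310],(560,420),interpolation=0)
cv2.imwrite('pics/c4.png',a)
```

```text
[0.41838763 0.36892351 0.00252039] [-0.33626401  0.10308168  0.40388499] 0.00046089770580604955
(np.float64(281.4208690915746), np.float64(239.62333838764707)) [(np.float64(281.38862185788753), np.float64(250.7363803224977)), (np.float64(281.3503434420735), np.float64(264.077317865973))]
(np.float64(263.0229523474152), np.float64(311.2032206423761)) [(np.float64(262.7645334275439), np.float64(304.4205497424264)), (np.float64(262.5000094731712), np.float64(297.47764119471924))]
```

View pics/c4.png

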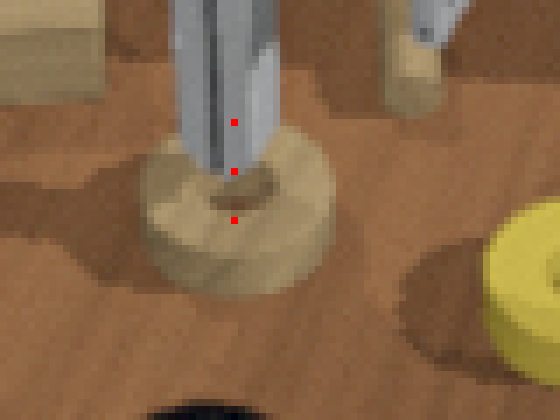

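The side camera shows the fingertips about 20 mm above the reported TCP, just over the wheel's top. So the reported TCP runs past the real tip. I'll raise, open and feel for the table in small steps.

Emit:
step_arm(
  series=[
    [0.62,0,0,-15,0],
    [0.62,0,0,-30,0],
    [0.62,0,0,-30,0],
    [0.62,0,0,-30,0],
    [0.62,0,0,-30,0],
    [0.62,0,0,-30,0],
    [0.62,0,0,-30,0],
    [0.62,0,0,-30,0],
    [0.62,0,0,-30,0],
    [0.62,0,0,-10,0],
    [0.62,0,0,5,0],
    [0.62,0,0,9,0],
    [0.62,0,0,12,0],
    [0.62,0,0,12,0],
  ],
)

```text
time: 9.95
tool_pos: [0.4186, 0.3691, -0.0092]
ee_rot: [3.141, -0.0, 1.459]
wrist_force: [0.6, 0.8, -0.0]
width: 0.0761
```

Run:
```python
from h import *
o=robot.get_obs();print(o['tool_pos'],o['wrist_force'],o['width'])
t=snap('side');s=snap('wrist')
im=cv2.cvtColor(t['pixels'],cv2.COLOR_RGB2BGR)
a=cv2.resize(im[270:340,220:310],(540,420),interpolation=0)
b=cv2.cvtColor(s['pixels'],cv2.COLOR_RGB2BGR)[100:310,150:410]
cv2.imwrite('pics/c5.png',np.hstack([a,cv2.resize(b,(260,420))]))
```

```text
[ 0.41860429  0.3690661  -0.00921383] [ 0.64120079  0.84127143 -0.01007386] 0.07611239753788447
```

View pics/c5.png

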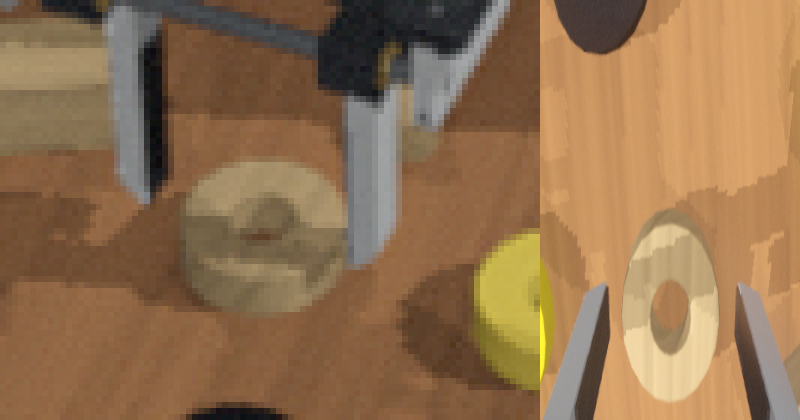

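Emit:
step_arm(
  series=[
    [0.62,0,0,3,0],
    [0.62,0,0,6,0],
    [0.62,0,0,6,0],
  ],
)

```text
time: 10.42
tool_pos: [0.4181, 0.3687, -0.0159]
ee_rot: [-3.141, 0.001, 1.459]
wrist_force: [-0.4, -0.1, 0.3]
width: 0.0764
```

Emit:
step_arm(
  series=[
    [0.62,0,0,2,0],
    [0.62,0,0,2,0],
  ],
)

```text
time: 10.68
tool_pos: [0.4182, 0.3689, -0.0177]
ee_rot: [-3.141, 0.0, 1.459]
wrist_force: [0.5, -0.5, 0.2]
width: 0.076
```

Emit:
step_arm(
  series=[
    [0.62,0,0,1,0],
    [0.62,0,0,1,0],
  ],
)

```text
time: 10.92
tool_pos: [0.4183, 0.3689, -0.0185]
ee_rot: [-3.142, 0.0, 1.459]
wrist_force: [-0.2, -1.0, -0.2]
width: 0.0759
```

Emit:
step_arm(
  series=[
    [-1,0,0,0,0],
    [-1,0,0,0,0],
    [-1,0,0,0,0],
    [-1,0,0,0,0],
    [-1,0,0,0,0],
  ],
)

```text
time: 11.55
tool_pos: [0.4184, 0.3689, -0.0184]
ee_rot: [3.142, 0.0, 1.459]
wrist_force: [0.2, -0.3, 0.0]
width: 0.058
```

Emit:
step_arm(
  series=[
    [-1,0,0,-20,0],
    [-1,0,0,-75,0],
    [-1,0,0,-135,0],
    [-1,0,0,-150,0],
    [-1,0,0,-150,0],
  ],
)

```text
time: 12.18
tool_pos: [0.4188, 0.3692, 0.1322]
ee_rot: [3.14, -0.001, 1.459]
wrist_force: [-0.5, -0.7, -1.2]
width: 0.058
```

Run:
```python
from h import *
o=robot.get_obs();print(o['tool_pos'],o['wrist_force'],o['width'])
s=snap('wrist','w6.png')
t=snap('side')
for q in (s,t):
  for d in models.pinpoint(q,"wheel_large_mid")[:4]: print(round(d['p'],2),np.round(d['position'],3))
go(.62,-.078,.11,83.6)
```

```text
[0.41881247 0.36923943 0.13224784] [-0.51221121 -0.66935364 -1.19225737] 0.05800365136283768
0.96 [0.416 0.368 0.158]
0.71 [0.538 0.42  0.01 ]
0.68 [0.304 0.375 0.01 ]
0.68 [0.392 0.478 0.014]
0.89 [0.392 0.478 0.006]
0.88 [0.306 0.372 0.006]
0.77 [0.538 0.417 0.008]
0.74 [0.42  0.367 0.157]
go [-420.5  251.5   19. ] turn 0.0 t 12.38
```

View pics/w6.png

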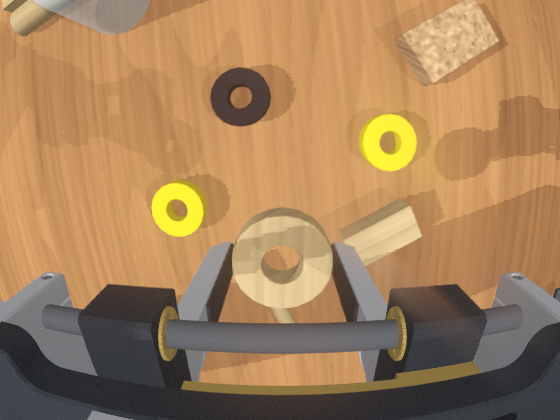

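Run:
```python
from h import *
s=cams.snapshot('wrist');print('wheel top c',ray(s,282,258.5,.1706,True).round(4), robot.get_obs()['tool_pos'])
go(.625,-.13,.16,83.6)
```

```text
wheel top c [0.4181 0.3724 0.1706] [0.41718835 0.36806425 0.12868974]
go [-471.9  261.9  -30.6] turn 0.0 t 12.43
```

Emit:
step_arm(
  series=[
    [-1,-472,262,-30,0],
    [-1,-472,262,-30,0],
    [-1,-472,262,-30,0],
    [-1,-472,262,-30,0],
    [-1,-472,262,-30,0],
    [-1,-472,262,-30,0],
    [-1,-472,262,-30,0],
    [-1,-472,262,-30,0],
    [-1,-472,262,-30,0],
    [-1,-472,262,-30,0],
    [-1,-472,262,-30,0],
    [-1,-472,262,-30,0],
  ],
)

```text
time: 13.92
tool_pos: [0.6258, -0.1277, 0.1612]
ee_rot: [-3.141, -0.0, 1.461]
wrist_force: [-0.2, 0.1, -0.9]
width: 0.0579
```

Run:
```python
from h import *
o=robot.get_obs();print(o['tool_pos'],o['ee_rot'],o['width'],o['joint_positions'].round(2))
s=snap('wrist','w7.png')
for l in ("post_insert","cradle_insert","bay_insert"):
    for d in models.pinpoint(s,l)[:2]: print(l,round(d['p'],2),np.round(d['position'],4),np.round(proj(s,d['position'],True)))
```

```text
[ 0.62576153 -0.12772336  0.16122753] [-3.14074822e+00 -4.38444934e-04  1.46099731e+00] 0.05786065430780574 [-0.29  0.29  1.16  0.    1.69 -0.18]
post_insert 0.3 [ 0.5513 -0.3243  0.0196] [243. 344.]
cradle_insert 0.73 [0.625  0.0081 0.011 ] [267.  72.]
```

View pics/w7.png

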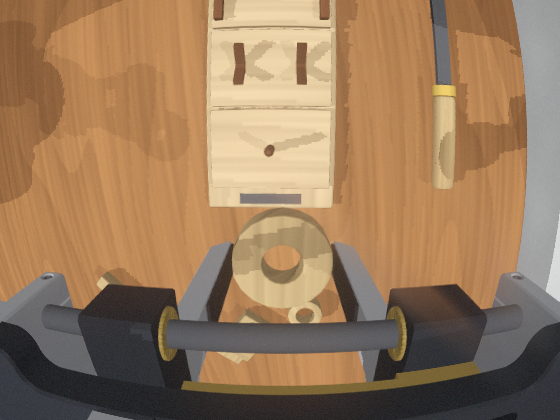

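Post tip is at (269,149), its plate spans (210,110)–(331,187), and the saddles are at (239,64) and (302,63). The board is nearly square with the tool.

Run:
```python
from h import *
s=cams.snapshot('wrist')
P=lambda u,v,z: ray(s,u,v,z,True).round(4)
post=P(269,148.5,.062);print('post',post)
for p in ((210,110),(331,108),(211,188),(331,187),(208,206),(332,206)): print(p,P(*p,.018))
for p in ((239,64),(302,63)): print('sad',P(*p,.04))
w=P(282,258.5,.202);print('wheel',w,robot.get_obs()['tool_pos'])
go(.6258+post[0]-w[0],-.1277+post[1]-w[1],.12,83.6)
```

```text
post [ 0.6203 -0.0732  0.062 ]
(210, 110) [ 0.5595 -0.0261  0.018 ]
(331, 108) [ 0.6893 -0.0391  0.018 ]
(211, 188) [ 0.5485 -0.112   0.018 ]
(331, 187) [ 0.6816 -0.1257  0.018 ]
(208, 206) [ 0.5417 -0.1322  0.018 ]
(332, 206) [ 0.6812 -0.1476  0.018 ]
sad [0.599  0.0153 0.04  ]
sad [0.6618 0.0088 0.04  ]
wheel [ 0.6268 -0.1248  0.202 ] [ 0.62614314 -0.1284158   0.16192161]
go [ 51.2 -12.6  41.9] turn 0.1 t 14.18
```

Emit:
step_arm(
  series=[
    [-1,48.5,-12,0,0],
    [-1,48.5,-12,40,0],
    [-1,48.5,-12,90,0],
    [-1,48.5,-12,110,0],
    [-1,48.5,-12,110,0],
    [-1,48.5,-12,118,0],
    [-1,48.5,-12,126,0],
    [-1,48.5,-12,126,0],
  ],
)

```text
time: 15.18
tool_pos: [0.6196, -0.0798, 0.0355]
ee_rot: [-3.141, 0.0, 1.459]
wrist_force: [-0.1, 1.0, -0.8]
width: 0.058
```

Run:
```python
from h import *
o=robot.get_obs();print(o['tool_pos'],o['ee_rot'],o['wrist_force'],o['width'])
t=snap('side');q=snap('scene');s=snap('wrist')
f=lambda s,a,b,c,d: cv2.resize(cv2.cvtColor(s['pixels'],cv2.COLOR_RGB2BGR)[b:d,a:c],(266,400),interpolation=2)
cv2.imwrite('pics/c8.png',np.hstack([f(t,205,140,285,260),f(q,257,200,337,320),f(s,190,100,390,400)]))
```

```text
[ 0.61960743 -0.0798412   0.03554275] [-3.14144917e+00  7.16182964e-05  1.45907191e+00] [-0.13785899  1.00227001 -0.80406204] 0.05800795172565503
```

View pics/c8.png

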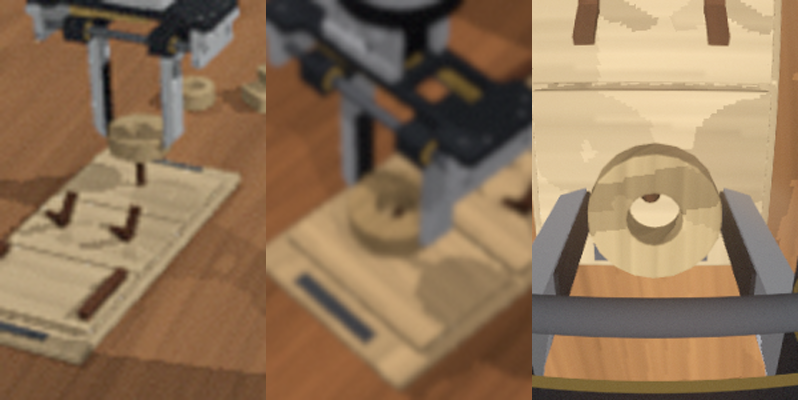

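The post shows inside the bore and centred once parallax is allowed for. Lowering.

Emit:
step_arm(
  series=[
    [-1,0,0,15,0],
    [-1,0,0,28,0],
    [-1,0,0,34.5,0],
    [-1,0,0,34.5,0],
    [0.4,0,0,34.5,0],
    [0.4,0,0,34.5,0],
    [0.4,0,0,34.5,0],
    [0.4,0,0,20,0],
    [0.4,0,0,-40,0],
    [0.4,0,0,-100,0],
    [0.4,0,0,-110,0],
  ],
)

```text
time: 16.7
tool_pos: [0.6231, -0.0805, 0.1539]
ee_rot: [3.128, 0.002, 1.459]
wrist_force: [-0.2, -0.1, 0.1]
width: 0.0658
```

Run:
```python
from h import *
s=cams.snapshot('wrist')
for n in ("wheel_small_mid","wheel_large_mid","car_body_mid"):
  for d in models.pinpoint(s,n)[:2]: print(n,round(d['p'],2),np.round(d['position'],3))
o=robot.get_obs();print(o['tool_pos'],o['width'])
go(.638,-.30,.14,83.6)
```

```text
wheel_small_mid 0.4 [ 0.634 -0.284  0.009]
wheel_large_mid 0.71 [ 0.618 -0.078  0.027]
wheel_large_mid 0.51 [ 0.633 -0.284  0.011]
car_body_mid 0.9 [ 0.553 -0.321  0.017]
[ 0.61879944 -0.07959489  0.14412187] 0.06621383123327634
go [-216.9   43.6    4. ] turn 0.0 t 16.9
```

Run:
```python
from h import *
go(.575,-.295,.13,-6)
```

```text
go [-218.9  -19.5   14.1] turn 89.6 t 16.9
```

Emit:
step_arm(
  series=[
    [0.4,-219,-19.5,14,89.6],
    [0.4,-219,-19.5,14,89.6],
    [0.4,-219,-19.5,14,89.6],
    [0.4,-219,-19.5,14,89.6],
    [0.4,-219,-19.5,14,89.6],
    [0.4,-219,-19.5,14,89.6],
    [0.4,-219,-19.5,14,89.6],
    [0.4,-219,-19.5,14,89.6],
    [0.4,-219,-19.5,14,89.6],
    [0.4,-219,-19.5,14,89.6],
    [0.4,-219,-19.5,14,89.6],
  ],
)

```text
time: 18.27
tool_pos: [0.5752, -0.2948, 0.1298]
ee_rot: [-3.14, 0.003, -0.104]
wrist_force: [0.1, -0.0, 0.2]
width: 0.066
```

Run:
```python
from h import *
o=robot.get_obs();print(o['tool_pos'],o['ee_rot'],o['width'],o['joint_positions'].round(2))
s=snap('wrist','w9.png')
for l in ("wheel_small_mid","car_body_mid"):
    for d in models.pinpoint(s,l)[:2]: print(l,round(d['p'],2),np.round(d['position'],4),np.round(proj(s,d['position'],True)))
```

```text
[ 0.57517877 -0.29480553  0.12981575] [-3.14032284e+00  2.69408309e-03 -1.03710611e-01] 0.06596206796568056 [-0.56  0.32  1.19 -0.    1.64  1.11]
wheel_small_mid 0.96 [ 0.6334 -0.2833  0.0111] [265. 144.]
car_body_mid 0.84 [ 0.5504 -0.3241  0.0194] [313. 222.]
```

View pics/w9.png

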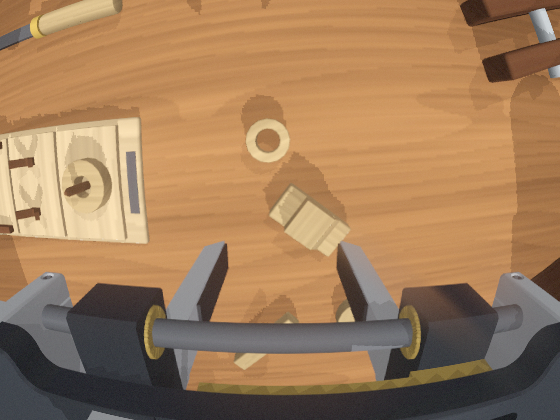

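Small wheel is centred at (268,141). The car's corners are near (290,186), (269,215), (328,255) and (349,228). The large wheel sits on the post.

Run:
```python
from h import *
s=cams.snapshot('wrist');P=lambda u,v,z: ray(s,u,v,z,True).round(4)
w=P(268,140.5,.02);print('small',w)
c=[P(*p,.018) for p in((290,186),(269,215),(328,255),(349,228))];print(*c,np.mean(c,0))
d=c[2]+c[3]-c[0]-c[1];print('car yaw',np.degrees(np.arctan2(d[1],d[0])))
w=P(89,185,.038);print('large',w)
go(.6338,-.2835,.03,-6)
```

```text
small [ 0.638  -0.2877  0.02  ]
[ 0.5902 -0.3046  0.018 ] [ 0.5623 -0.2802  0.018 ] [ 0.5113 -0.3381  0.018 ] [ 0.5395 -0.3622  0.018 ] [ 0.550825 -0.321275  0.018   ]
car yaw -131.3645470428737
large [ 0.6205 -0.0926  0.038 ]
go [ 56.5 -17.6 101.3] turn 0.0 t 18.48
```

Emit:
step_arm(
  series=[
    [0.4,60.7,-15.4,0,0],
    [0.4,60.7,-15.4,50,0],
    [0.4,60.7,-15.4,105,0],
    [0.4,60.7,-15.4,130,0],
    [0.4,60.7,-15.4,143,0],
    [0.4,60.7,-15.4,147,0],
    [0.4,60.7,-15.4,147,0],
  ],
)

```text
time: 19.35
tool_pos: [0.6388, -0.2868, -0.0138]
ee_rot: [3.14, -0.002, -0.105]
wrist_force: [-0.2, -0.0, 0.4]
width: 0.0661
```

Emit:
step_arm(
  series=[
    [-1,0,0,0,0],
    [-1,0,0,0,0],
    [-1,0,0,0,0],
    [-1,0,0,0,0],
    [-1,0,0,0,0],
    [-1,0,0,0,0],
  ],
)

```text
time: 20.1
tool_pos: [0.6383, -0.2866, -0.0145]
ee_rot: [3.141, -0.001, -0.105]
wrist_force: [-0.9, -0.8, 5.1]
width: 0.0425
```

Emit:
step_arm(
  series=[
    [-1,0,0,-20,0],
    [-1,0,0,-75,0],
    [-1,0,0,-130,0],
    [-1,0,0,-140,0],
    [-1,0,0,-140,0],
  ],
)

```text
time: 20.72
tool_pos: [0.6381, -0.2863, 0.1253]
ee_rot: [3.141, -0.001, -0.105]
wrist_force: [0.4, 0.0, -0.0]
width: 0.0425
```

Run:
```python
from h import *
o=robot.get_obs();print(o['tool_pos'],o['wrist_force'],o['width'])
s=cams.snapshot('wrist')
for d in models.pinpoint(s,"wheel_small_mid")[:2]: print(round(d['p'],2),np.round(d['position'],4),np.round(proj(s,d['position'],True)))
for d in models.pinpoint(s,"wheel_large_mid")[:2]: print(round(d['p'],2),np.round(d['position'],4))
# bore centre by blob colour: print crop
cv2.imwrite('pics/w10.png',cv2.cvtColor(s['pixels'],cv2.COLOR_RGB2BGR))
go(.62,-.0785,.13,-6)
```

```text
[ 0.63807437 -0.2863237   0.12534522] [ 0.44484436  0.04283625 -0.03591744] 0.042487792884508005
0.9 [ 0.6379 -0.2827  0.1478] [276. 253.]
0.98 [ 0.6201 -0.0805  0.0248]
0.18 [0.6401 0.1062 0.0104]
go [ -38.  -204.1   -8.2] turn 0.0 t 20.88
```

Emit:
step_arm(
  series=[
    [-1,-38,-205,0,0],
    [-1,-38,-205,0,0],
    [-1,-38,-205,0,0],
    [-1,-38,-205,0,0],
    [-1,-38,-205,30,0],
    [-1,-38,-205,60,0],
    [-1,-38,-205,75,0],
    [-1,-38,-205,81,0],
    [-1,-38,-205,81,0],
  ],
)

```text
time: 22.0
tool_pos: [0.6217, -0.0789, 0.0436]
ee_rot: [3.141, -0.0, -0.105]
wrist_force: [1.0, -0.4, -0.9]
width: 0.0422
```

Run:
```python
from h import *
o=robot.get_obs();print(o['tool_pos'],o['ee_rot'],o['wrist_force'],o['width'])
t=snap('side');q=snap('scene');s=snap('wrist')
f=lambda s,a,b,c,d: cv2.resize(cv2.cvtColor(s['pixels'],cv2.COLOR_RGB2BGR)[b:d,a:c],(266,400),interpolation=2)
cv2.imwrite('pics/c10.png',np.hstack([f(t,205,140,285,260),f(q,257,200,337,320),f(s,190,100,390,400)]))
```

```text
[ 0.62166382 -0.07887525  0.04360038] [ 3.14141473e+00 -2.62842330e-05 -1.05162860e-01] [ 0.95474277 -0.35697375 -0.87276232] 0.04219845692043659
```

View pics/c10.png

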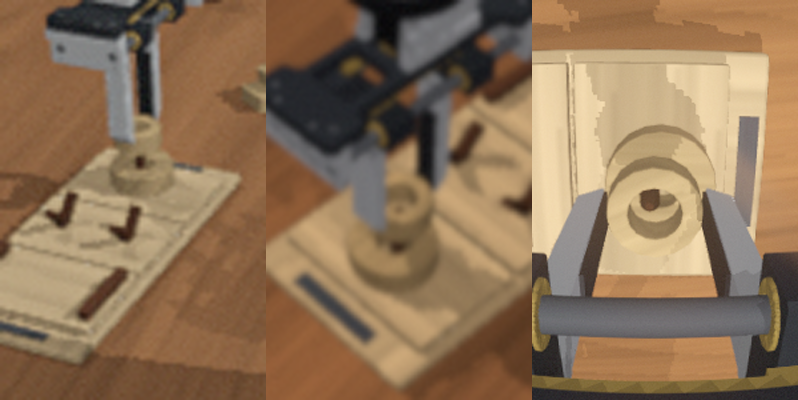

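Post tip shows inside the bore at (650,200), centred after parallax. Lower and release.

Emit:
step_arm(
  series=[
    [-1,0,0,10,0],
    [-1,0,0,18.5,0],
    [-1,0,0,18.5,0],
    [0,0,0,18.5,0],
    [0,0,0,18.5,0],
    [0,0,0,18.5,0],
    [0,0,0,0,0],
    [0,0,0,-50,0],
    [-0.4,0,0,-110,0],
    [-0.4,0,0,-120,0],
  ],
)

```text
time: 23.4
tool_pos: [0.6248, -0.0791, 0.1722]
ee_rot: [3.14, -0.014, -0.105]
wrist_force: [-0.4, 0.6, 0.9]
width: 0.0307
```

Run:
```python
from h import *
s=cams.snapshot('wrist')
for n in ("wheel_small_mid","wheel_large_mid"):
  for d in models.pinpoint(s,n)[:2]: print(n,round(d['p'],2),np.round(d['position'],3))
a=np.degrees(np.arctan2(.2149-.3017,.4084-.3832));print(a)
go(.38,.258,.16,a+90)
print(robot.get_obs()['joint_positions'].round(2))
```

```text
wheel_small_mid 0.74 [ 0.618 -0.074  0.048]
wheel_large_mid 0.93 [0.534 0.418 0.01 ]
wheel_large_mid 0.76 [ 0.622 -0.08   0.027]
-73.81079374297306
go [-275.4 -309.4    3.9] turn -22.2 t 23.55
[-0.22  0.26  1.2  -0.    1.69  1.46]
```

Run:
```python
from h import *
go(.413,.20,.13,106)
```

```text
go [-236.6 -255.1   33.9] turn -112.0 t 23.55
```

Emit:
step_arm(
  series=[
    [-0.4,-236.6,-255,34,-112],
    [-0.4,-236.6,-255,34,-112],
    [-0.4,-236.6,-255,34,-112],
    [-0.4,-236.6,-255,34,-112],
    [-0.4,-236.6,-255,34,-112],
    [-0.4,-236.6,-255,34,-112],
    [-0.4,-236.6,-255,34,-112],
    [-0.4,-236.6,-255,34,-112],
    [-0.4,-236.6,-255,34,-112],
    [-0.4,-236.6,-255,34,-112],
    [-0.4,-236.6,-255,34,-112],
    [-0.4,-236.6,-255,34,-112],
    [-0.4,-236.6,-255,34,-112],
  ],
)

```text
time: 25.18
tool_pos: [0.412, 0.1996, 0.1282]
ee_rot: [-3.139, 0.0, 1.849]
wrist_force: [0.6, 0.6, -0.0]
width: 0.0282
```

Run:
```python
from h import *
o=robot.get_obs();print(o['tool_pos'],o['ee_rot'],o['width'],o['joint_positions'].round(2))
s=snap('wrist','w11.png')
for l in ("axle_rod_mid","square_strip_mid"):
    for d in models.pinpoint(s,l)[:2]: print(l,round(d['p'],2),np.round(d['position'],4),np.round(proj(s,d['position'],True)))
```

```text
[0.41198695 0.19962184 0.12817588] [-3.13888183e+00  2.10751907e-04  1.84898965e+00] 0.0281677607531717 [ 0.33 -0.1   1.66 -0.    1.59  0.05]
axle_rod_mid 0.71 [0.3991 0.2599 0.0099] [286. 140.]
```

View pics/w11.png

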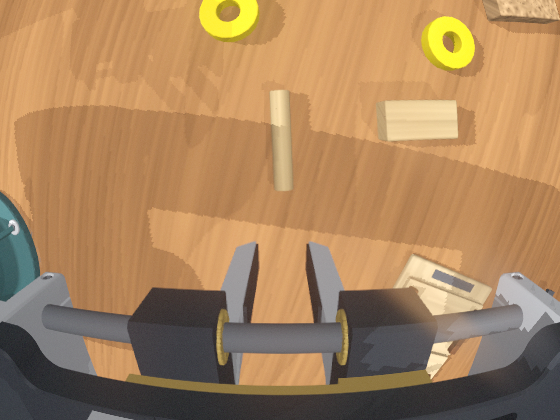

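The rod lies from (280,91) to (283,190), with smooth shading and no edge, so it is round.

Run:
```python
from h import *
s=cams.snapshot('wrist');P=lambda u,v,z: ray(s,u,v,z,True)
a,b=P(280,90.5,.016),P(283.5,190,.014);print(a,b,np.linalg.norm(a-b))
d=a-b;y=np.degrees(np.arctan2(d[1],d[0]));m=(a+b)/2;print(m,y)
go(m[0],m[1],.04,y)
```

```text
[0.38068037 0.30547946 0.016     ] [0.41151141 0.21065696 0.014     ] 0.09972892369676595
[0.39609589 0.25806821 0.015     ] 108.01166603092948
go [60.5  0.1 89.3] turn -2.0 t 25.38
```

Emit:
step_arm(
  series=[
    [-0.2,60,0,0,-2],
    [-0.2,60,0,50,-2],
    [-0.2,60,0,105,-2],
    [-0.2,60,0,130,-2],
    [-0.2,60,0,141,-2],
    [-0.2,60,0,141,-2],
    [-0.2,60,0,141,-2],
    [-1,60,0,141,-2],
    [-1,60,0,141,-2],
    [-1,60,0,141,-2],
    [-1,60,0,141,-2],
    [-1,60,0,141,-2],
  ],
)

```text
time: 26.88
tool_pos: [0.3983, 0.2585, -0.0091]
ee_rot: [3.137, -0.0, 1.885]
wrist_force: [-0.3, 0.2, 7.4]
width: 0.0003
```

Emit:
step_arm(
  series=[
    [-1,0,0,-20,0],
    [-1,0,0,-75,0],
    [-1,0,0,-130,0],
    [-1,0,0,-140,0],
    [-1,0,0,-140,0],
  ],
)

```text
time: 27.5
tool_pos: [0.3965, 0.2577, 0.1288]
ee_rot: [3.14, -0.0, 1.885]
wrist_force: [-0.7, 0.1, -0.3]
width: 0.0004
```

Run:
```python
from h import *
o=robot.get_obs();print(o['tool_pos'],o['ee_rot'],o['wrist_force'],o['width'])
s=cams.snapshot('wrist')
for d in models.pinpoint(s,"axle_rod_mid")[:2]: print(round(d['p'],2),np.round(d['position'],4))
go(.629,.0135,.13,174)
```

```text
[0.39648241 0.25768819 0.1287929 ] [ 3.14048842e+00 -3.63932487e-05  1.88508952e+00] [-0.68137058  0.13022564 -0.30147904] 0.00038673497060024803
0.64 [0.4024 0.2605 0.0093]
go [-303.9  147.2   -4. ] turn -66.0 t 27.6
```

Run:
```python
from h import *
s=snap('wrist');t=snap('side')
b=cv2.resize(cv2.cvtColor(t['pixels'],cv2.COLOR_RGB2BGR)[240:310,245:325],(240,210))
im=cv2.cvtColor(s['pixels'],cv2.COLOR_RGB2BGR);im[210:420,320:]=b
cv2.imwrite('pics/w12.png',im)
```

```text
(no output)
```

View pics/w12.png

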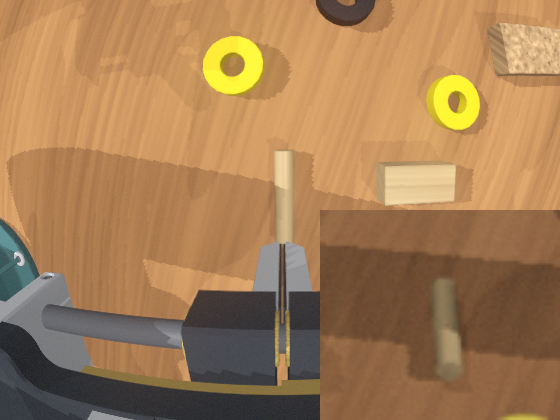

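The fingers pinched above the rod's centre line and slid off because they weren't deep enough. The rod is still straight ahead of the jaws, its far end at (284,151). I'll repeat it deeper.

Run:
```python
from h import *
s=cams.snapshot('wrist');P=lambda u,v,z: ray(s,u,v,z,True)
a=P(284,150.5,.016);b=P(284,240,.02);print(a,b)
d=a-b;y=np.arctan2(d[1],d[0]);print(np.degrees(y))
m=a-.05*np.array([np.cos(y),np.sin(y),0]);print(m)
go(m[0],m[1],-.0185,np.degrees(y))
```

```text
[0.38102975 0.30614648 0.016     ] [0.40935396 0.21965937 0.02      ]
108.13343131743262
[0.3965913  0.25862977 0.016     ]
go [  1.2   2.5 144.9] turn -0.1 t 27.75
```

Emit:
step_arm(
  series=[
    [-0.1,1,1,0,0],
    [-0.1,1,1,50,0],
    [-0.1,1,1,80,0],
    [-0.1,1,1,90,0],
    [-0.1,1,1,90,0],
    [-0.1,1,1,90,0],
  ],
)

```text
time: 28.5
tool_pos: [0.3982, 0.2595, 0.0402]
ee_rot: [3.139, -0.0, 1.885]
wrist_force: [-1.3, 0.7, 0.6]
width: 0.0422
```

Emit:
step_arm(
  series=[
    [-0.1,0,0,25,0],
    [-0.1,0,0,45,0],
    [-0.1,0,0,52,0],
    [-0.1,0,0,52,0],
  ],
)

```text
time: 29.0
tool_pos: [0.3974, 0.2591, -0.0128]
ee_rot: [3.141, -0.0, 1.885]
wrist_force: [-0.2, -0.8, -0.0]
width: 0.0422
```

Emit:
step_arm(
  series=[
    [-0.1,0,0,3,0],
    [-0.1,0,0,5.5,0],
    [-0.1,0,0,5.5,0],
  ],
)

```text
time: 29.38
tool_pos: [0.3969, 0.2589, -0.0189]
ee_rot: [3.141, 0.0, 1.885]
wrist_force: [0.4, -0.3, 0.7]
width: 0.0421
```

Emit:
step_arm(
  series=[
    [-1,0,0,0,0],
    [-1,0,0,0,0],
    [-1,0,0,0,0],
    [-1,0,0,0,0],
    [-1,0,0,0,0],
  ],
)

```text
time: 30.0
tool_pos: [0.3969, 0.2589, -0.0189]
ee_rot: [3.142, 0.0, 1.885]
wrist_force: [0.1, -0.4, 1.1]
width: 0.0188
```

Emit:
step_arm(
  series=[
    [-1,0,0,-20,0],
    [-1,0,0,-75,0],
    [-1,0,0,-130,0],
    [-1,0,0,-150,0],
    [-1,0,0,-150,0],
    [-1,0,0,-150,0],
  ],
)

```text
time: 30.75
tool_pos: [0.396, 0.2584, 0.1293]
ee_rot: [-3.139, 0.001, 1.885]
wrist_force: [-0.3, 0.1, -1.0]
width: 0.0185
```

Run:
```python
from h import *
o=robot.get_obs();print(o['tool_pos'],o['ee_rot'],o['wrist_force'],o['width'])
s=snap('wrist','w13.png')
for d in models.pinpoint(s,"axle_rod_mid")[:2]: print(round(d['p'],2),np.round(d['position'],4))
# far end of the rod in hand: profile down the column
p=o['tool_pos'];y=o['ee_rot'][2];ax=np.array([np.cos(y),np.sin(y),0])
print([np.round(proj(s,p+[0,0,.037]+ax*L,True)) for L in (.04,.045,.05,.055,.06)])
g=cv2.cvtColor(s['pixels'],cv2.COLOR_RGB2HSV)
for v in range(90,240,6): print(v,s['pixels'][v,282].tolist(),end=' ')
go(.629,.0135,.13,174)
```

```text
[0.39600554 0.25839704 0.129306  ] [-3.13870221e+00  5.02328724e-04  1.88504877e+00] [-0.33075896  0.14853914 -1.04970794] 0.018496928048418234
0.61 [0.4003 0.2619 0.1571]
[array([281., 193.]), array([281., 184.]), array([281., 175.]), array([281., 166.]), array([281., 156.])]
90 [207, 154, 99] 96 [215, 160, 104] 102 [217, 164, 104] 108 [218, 165, 107] 114 [216, 161, 107] 120 [217, 162, 103] 126 [218, 165, 107] 132 [217, 163, 105] 138 [216, 161, 107] 144 [214, 158, 104] 150 [212, 159, 103] 156 [206, 153, 99] 162 [210, 155, 102] 168 [210, 157, 102] 174 [168, 140, 100] 180 [222, 194, 145] 186 [221, 193, 144] 192 [221, 193, 143] 198 [229, 203, 154] 204 [222, 195, 146] 210 [223, 196, 150] 216 [222, 195, 146] 222 [222, 195, 146] 228 [222, 196, 146] 234 [221, 196, 147] go [-304.9  146.1   -1.5] turn -66.0 t 30.85
```

Run:
```python
from h import *
go(.698,.006,.135,174)
```

```text
go [-333.3  209.4   -6.7] turn -66.0 t 30.85
```

Emit:
step_arm(
  series=[
    [-1,-333,209,-10,-66],
    [-1,-333,209,-10,-66],
    [-1,-333,209,-10,-66],
    [-1,-333,209,-10,-66],
    [-1,-333,209,-10,-66],
    [-1,-333,209,-10,-66],
    [-1,-333,209,-10,-66],
    [-1,-333,209,-10,-66],
    [-1,-333,209,-10,-66],
    [-1,-333,209,-10,-66],
    [-1,-333,209,-10,-66],
  ],
)

```text
time: 32.22
tool_pos: [0.6981, 0.0078, 0.1417]
ee_rot: [-3.142, 0.001, 3.038]
wrist_force: [0.5, -0.1, -0.9]
width: 0.0185
```

Run:
```python
from h import *
o=robot.get_obs();print(o['tool_pos'],o['ee_rot'],o['width'],o['joint_positions'].round(2))
s=snap('wrist','w14.png')
for l in ("axle_rod_mid","cradle_insert","bay_insert","post_insert"):
    for d in models.pinpoint(s,l)[:2]: print(l,round(d['p'],2),np.round(d['position'],4),np.round(proj(s,d['position'],True)))
```

```text
[0.69807082 0.00784562 0.14167412] [-3.14157469e+00  5.45044232e-04  3.03815479e+00] 0.018496724642389134 [-0.07  0.43  1.02 -0.    1.69 -1.54]
axle_rod_mid 0.96 [0.701  0.0109 0.1679] [287. 258.]
cradle_insert 0.81 [0.6248 0.0085 0.014 ] [275. 128.]
cradle_insert 0.58 [ 0.6141 -0.0746  0.0489] [185. 128.]
post_insert 0.72 [ 0.6194 -0.0771  0.0244] [191. 133.]
post_insert 0.56 [ 0.6201 -0.0782  0.0101] [193. 134.]
```

View pics/w14.png

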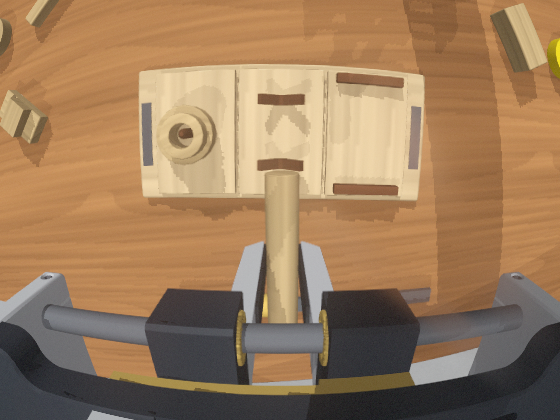

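Both wheels are stacked on the post at (185,133). The saddles are at (281,99) and (280,165), the bay stops at (370,80) and (365,189), and the rod end is at (283,173).

Run:
```python
from h import *
s=cams.snapshot('wrist');P=lambda u,v,z: ray(s,u,v,z,True).round(4)
a,b=P(281,99,.043),P(280,164,.043);print('sad',a,b,np.linalg.norm(a-b),(a+b)/2)
c,d=P(370,80,.028),P(365.5,189,.028);print('stops',c,d,np.linalg.norm(c-d),(c+d)/2)
for q in ((238,69),(325,68),(237,195),(324,197)):print(P(*q,.018))
o=robot.get_obs();p=o['tool_pos'];e=P(283,174,p[2]+.0389);e2=P(282.5,240,p[2]+.0389);print('rod',e,e2,p,'end fwd of tcp',p[0]-e[0])
for v in range(160,184,2): print(v,s['pixels'][v,283].tolist(),end=' ')
```

```text
sad [0.5987 0.0168 0.043 ] [0.6597 0.0095 0.043 ] 0.061435250467463655 [0.6292  0.01315 0.043  ]
stops [0.5845 0.1072 0.028 ] [0.6953 0.0941 0.028 ] 0.11157172580900594 [0.6399  0.10065 0.028  ]
[ 0.5605 -0.0228  0.018 ]
[0.5685 0.0644 0.018 ]
[ 0.6903 -0.0392  0.018 ]
[0.7019 0.0514 0.018 ]
rod [0.6484 0.0131 0.1802] [0.685  0.009  0.1802] [0.69852706 0.00694666 0.14126073] end fwd of tcp 0.05012706375045184
160 [133, 95, 66] 162 [136, 99, 72] 164 [134, 97, 68] 166 [135, 97, 67] 168 [164, 130, 96] 170 [193, 168, 128] 172 [178, 149, 110] 174 [189, 162, 118] 176 [213, 185, 137] 178 [207, 179, 131] 180 [209, 181, 134] 182 [206, 178, 130]
```

Emit:
step_arm(
  series=[
    [-1,35,-1,0,0],
    [-1,69,-2,0,0],
    [-1,69,-2,30,0],
    [-1,69,-2,80,0],
    [-1,69,-2,105,0],
    [-1,69,-2,115,0],
    [-1,69,-2,122,0],
    [-1,69,-2,127,0],
    [-1,69,-2,127,0],
  ],
)

```text
time: 33.65
tool_pos: [0.6303, 0.0119, 0.0147]
ee_rot: [-3.142, 0.001, 3.037]
wrist_force: [-0.6, 0.1, -0.3]
width: 0.0189
```

Emit:
step_arm(
  series=[
    [-1,0,0,2,0],
    [-1,0,0,3,0],
    [-1,0,0,3,0],
  ],
)

```text
time: 34.02
tool_pos: [0.6299, 0.012, 0.0112]
ee_rot: [3.142, 0.0, 3.037]
wrist_force: [0.4, 0.0, -1.3]
width: 0.0191
```

Emit:
step_arm(
  series=[
    [-1,0,0,1.5,0],
    [-1,0,0,1.5,0],
  ],
)

```text
time: 34.28
tool_pos: [0.6302, 0.0123, 0.0102]
ee_rot: [3.141, 0.001, 3.037]
wrist_force: [0.4, 1.6, 2.3]
width: 0.0189
```

Emit:
step_arm(
  series=[
    [-1,0,0,1,0],
    [-1,0,0,1,0],
  ],
)

```text
time: 34.52
tool_pos: [0.6304, 0.0126, 0.0099]
ee_rot: [3.141, 0.002, 3.037]
wrist_force: [-0.9, 1.9, 5.3]
width: 0.0191
```

Seated, with the force rising in the V. Release.

Emit:
step_arm(
  series=[
    [-0.2,0,0,-0.5,0],
    [-0.2,0,0,-0.5,0],
    [-0.2,0,0,-0.5,0],
    [-0.2,0,0,-15,0],
    [-0.2,0,0,-60,0],
    [-0.2,0,0,-120,0],
    [-0.2,0,0,-140,0],
    [-0.2,0,0,-140,0],
  ],
)

```text
time: 35.52
tool_pos: [0.6315, 0.0118, 0.1525]
ee_rot: [3.142, 0.007, 3.037]
wrist_force: [0.3, -0.7, 0.2]
width: 0.0375
```

Run:
```python
from h import *
s=snap('wrist','w15.png')
for l in ("axle_rod_mid","wheel_small_mid","wheel_large_mid","bay_insert"):
    for d in models.pinpoint(s,l)[:2]: print(l,round(d['p'],2),np.round(d['position'],4),np.round(proj(s,d['position'],True)))
for n in("scene","side"):
  t=snap(n)
  for d in models.pinpoint(t,"axle_rod_mid")[:2]: print(n,round(d['p'],2),np.round(d['position'],4))
print(robot.get_obs()['tool_pos'])
go(.5,-.28,.15,49)
```

```text
axle_rod_mid 0.85 [0.6371 0.0163 0.0379] [287. 204.]
wheel_small_mid 0.65 [ 0.6181 -0.0769  0.0466] [193. 198.]
wheel_large_mid 0.8 [ 0.6207 -0.0792  0.0268] [196. 196.]
bay_insert 0.61 [0.6417 0.1064 0.0071] [365. 193.]
scene 0.65 [ 0.6178 -0.074   0.01  ]
scene 0.56 [0.6301 0.0158 0.0391]
side 0.46 [0.6337 0.0192 0.0416]
side 0.4 [0.6291 0.0137 0.0067]
[0.629289   0.01197984 0.14742012]
go [  98.1 -303.9   -2.3] turn 125.0 t 35.98
```

Run:
```python
from h import *
go(.508,-.37,.14,48.6)
```

```text
go [  80.7 -392.6    7.6] turn 125.4 t 35.98
```

Emit:
step_arm(
  series=[
    [-0.2,80.7,-392.6,0,125.4],
    [-0.2,80.7,-392.6,0,125.4],
    [-0.2,80.7,-392.6,0,125.4],
    [-0.2,80.7,-392.6,0,125.4],
    [0.28,80.7,-392.6,0,125.4],
    [0.28,80.7,-392.6,0,125.4],
    [0.28,80.7,-392.6,8,125.4],
    [0.28,80.7,-392.6,8,125.4],
    [0.28,80.7,-392.6,8,125.4],
    [0.28,80.7,-392.6,8,125.4],
    [0.28,80.7,-392.6,8,125.4],
    [0.28,80.7,-392.6,8,125.4],
    [0.28,80.7,-392.6,8,125.4],
    [0.28,80.7,-392.6,8,125.4],
  ],
)

```text
time: 37.72
tool_pos: [0.5085, -0.37, 0.1404]
ee_rot: [-3.141, 0.0, 0.85]
wrist_force: [-0.2, 0.7, 0.1]
width: 0.0603
```

Run:
```python
from h import *
o=robot.get_obs();print(o['tool_pos'],o['ee_rot'],o['width'],o['joint_positions'].round(2))
s=snap('wrist','w16.png')
for d in models.pinpoint(s,"car_body_mid")[:2]+models.find_in(s,"car_body_mid")[:1]: print(round(d['p'],2),np.round(d['position'],4),np.round(proj(s,d['position'],True)))
im=s['pixels'].astype(int);hsv=cv2.cvtColor(s['pixels'],cv2.COLOR_RGB2HSV)
m=((hsv[...,1]<110)&(hsv[...,0]<25)&(hsv[...,2]>100)).astype('uint8')
n,l,st,c=cv2.connectedComponentsWithStats(m)
for i in range(1,n):
  if st[i,4]>600:
    p=np.argwhere(l==i)[:,::-1].astype('float32');r=cv2.minAreaRect(p);print(st[i],c[i].round(),np.round(r[0]),np.round(r[1]),round(r[2],1))
```

```text
[ 0.50848003 -0.36999544  0.1403803 ] [-3.14131926e+00  2.33867010e-05  8.50132486e-01] 0.06027995830733854 [-0.72  0.27  1.23 -0.    1.64  0.  ]
0.87 [ 0.5509 -0.3211  0.0166] [281. 136.]
0.76 [ 0.5523 -0.3191  0.03  ] [281. 135.]
[145   0  50  23 630] [167.   8.] [170.  11.] [22. 49.] 90.0
[ 260   99   42   78 3094] [280. 137.] [280. 138.] [77. 41.] 90.0
[  99  174   84   31 1599] [140. 188.] [140. 188.] [83. 21.] 9.2
[ 173  226   78   81 1720] [223. 250.] [216. 271.] [53. 96.] 22.8
[334 241  57  67 834] [356. 264.] [361. 275.] [85. 20.] 58.2
```

View pics/w16.png

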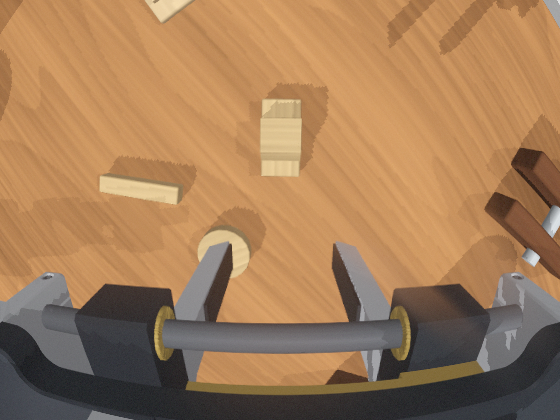

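The car stands square to the tool, with rows 99–176 and columns 261–301. The solid disc and the strip are clear of the path.

Run:
```python
from h import *
s=cams.snapshot('wrist');P=lambda u,v,z: ray(s,u,v,z,True)
a,b=P(281,99,.018),P(280.5,176,.018);print(a,b,np.linalg.norm(a-b));m=(a+b)/2;print(m)
go(m[0],m[1],-.0185,np.degrees(np.arctan2(*(a-b)[1::-1])))
```

```text
[ 0.57591762 -0.29221456  0.018     ] [ 0.52354992 -0.35101659  0.018     ] 0.07874042607039584
[ 0.54973377 -0.32161557  0.018     ]
go [ 63.6  -1.  159.1] turn 0.3 t 37.92
```

Emit:
step_arm(
  series=[
    [0.28,50,-1,0,0],
    [0.28,64,-1,0,0],
    [0.28,64,-1,50,0],
    [0.28,64,-1,105,0],
    [0.28,64,-1,140,0],
    [0.28,64,-1,154,0],
    [0.28,64,-1,156,0],
    [0.28,64,-1,156,0],
    [-1,64,-1,156,0],
    [-1,64,-1,156,0],
    [-1,64,-1,156,0],
    [-1,64,-1,156,0],
    [-1,64,-1,156,0],
    [-1,64,-1,156,0],
  ],
)

```text
time: 39.67
tool_pos: [0.5505, -0.3217, -0.0143]
ee_rot: [3.14, -0.0, 0.848]
wrist_force: [-0.2, 0.4, 5.8]
width: 0.0399
```

Emit:
step_arm(
  series=[
    [-1,0,0,0,0],
    [-1,0,0,0,0],
  ],
)

```text
time: 39.92
tool_pos: [0.5505, -0.3217, -0.0143]
ee_rot: [3.14, -0.0, 0.848]
wrist_force: [-0.5, 0.1, 6.0]
width: 0.0396
```

Emit:
step_arm(
  series=[
    [-1,0,0,-20,0],
    [-1,0,0,-75,0],
    [-1,0,0,-130,0],
    [-1,0,0,-155,0],
    [-1,0,0,-155,0],
  ],
)

```text
time: 40.55
tool_pos: [0.5516, -0.3224, 0.1434]
ee_rot: [3.135, -0.001, 0.848]
wrist_force: [0.6, 0.3, -0.9]
width: 0.0395
```

Run:
```python
from h import *
o=robot.get_obs();print(o['tool_pos'],o['wrist_force'],o['width'])
s=cams.snapshot('wrist')
for d in models.pinpoint(s,"car_body_mid")[:2]: print(round(d['p'],2),np.round(d['position'],4))
go(.572,.11,.14,-6)
```

```text
[ 0.55155828 -0.32237773  0.14340711] [ 0.56822887  0.27724952 -0.88097483] 0.039453245904987534
0.78 [ 0.5525 -0.3209  0.1745]
go [ 338.2 -268.2   -1.2] turn 54.6 t 40.65
```

Emit:
step_arm(
  series=[
    [-1,338,-268,0,54.6],
    [-1,338,-268,0,54.6],
    [-1,338,-268,0,54.6],
    [-1,338,-268,0,54.6],
    [-1,338,-268,0,54.6],
    [-1,338,-268,0,54.6],
    [-1,338,-268,0,54.6],
    [-1,338,-268,0,54.6],
    [-1,338,-268,0,54.6],
    [-1,338,-268,0,54.6],
    [-1,338,-268,0,54.6],
    [-1,338,-268,0,54.6],
  ],
)

```text
time: 42.15
tool_pos: [0.5727, 0.1082, 0.1396]
ee_rot: [3.141, -0.0, -0.106]
wrist_force: [0.0, -0.5, -1.1]
width: 0.0398
```

```bash
cat > dk.py <<'E'
from h import *
def dark(s,mn=60):
    hsv=cv2.cvtColor(s['pixels'],cv2.COLOR_RGB2HSV)
    m=((hsv[...,2]<115)&(hsv[...,0]<15)&(hsv[...,1]>90)).astype('uint8');m[245:]=0
    n,l,st,c=cv2.connectedComponentsWithStats(m);r=[]
    for i in range(1,n):
        if mn<st[i,4]<1200:
            p=np.argwhere(l==i)[:,::-1].astype('float32');b=cv2.minAreaRect(p)
            w=ray(s,*b[0],.028,True);print(st[i],np.round(b[0],1),np.round(b[1]),round(b[2],1),w.round(4))
E
python3 - <<'E'
from dk import *
o=robot.get_obs();print(o['tool_pos'],o['ee_rot'],o['width'])
s=snap('wrist','w17.png');dark(s)
for l in ("car_body_mid","bay_insert","axle_rod_mid"):
    for d in models.pinpoint(s,l)[:2]: print(l,round(d['p'],2),np.round(d['position'],4),np.round(proj(s,d['position'],True)))
E
```

```text
[0.5726905  0.10824974 0.13964452] [ 3.14145588e+00 -1.88966222e-04 -1.06443999e-01] 0.039751707471492634
[455 140  10  11  73] [458.9 144.9] [9. 9.] 9.5 [ 0.6163 -0.089   0.028 ]
car_body_mid 0.58 [0.5754 0.11   0.1715] [279. 255.]
car_body_mid 0.39 [0.6435 0.1054 0.0124] [278. 131.]
bay_insert 0.7 [0.6407 0.1064 0.0082] [277. 133.]
axle_rod_mid 0.84 [0.6368 0.0154 0.0393] [371. 130.]
```

Run:
```python
from h import *
s=cams.snapshot('wrist');im=s['pixels'].astype(int)
c=np.array([.6396,.103,.028]);y=np.radians(-6.2);ax=np.array([np.cos(y),np.sin(y),0]);ay=np.array([-ax[1],ax[0],0])
for L in(-.057,-.052,.052,.057,.062): print(L,np.round(proj(s,c+L*ax,True),1))
for lat in(-.03,.0,.03):
  for sg in(-1,1):
    pr=[]
    for L in np.arange(.044,.070,.001):
        p=proj(s,c+sg*L*ax+lat*ay,True);pr.append(int(im[int(round(p[1])),int(round(p[0]))].mean()))
    print('lat',lat,'sgn',sg,pr)
# lateral profile along stop mid
for sg in(-1,1):
    pr=[]
    for L in np.arange(-.05,.051,.002):
        p=proj(s,c+sg*.057*ax+L*ay,True);pr.append(int(im[int(round(p[1])),int(round(p[0]))].mean()))
    print('stop lateral',sg,pr)
# plate seams
for k in(-.03,.03):
    q=c.copy();q[2]=.018;pr=[]
    for L in np.arange(-.06,.061,.002):
        p=proj(s,q+k*ax+L*ay,True);pr.append(int(im[int(round(p[1])),int(round(p[0]))].mean()))
    print('plate',k,pr)
```

```text
-0.057 [280.9 191.4]
-0.052 [280.9 186.6]
0.052 [281.3  81.8]
0.057 [281.3  76.8]
0.062 [281.3  71.8]
lat -0.03 sgn -1 [183, 182, 181, 182, 182, 179, 152, 94, 110, 126, 124, 126, 125, 135, 152, 154, 154, 154, 155, 155, 155, 153, 154, 154, 152, 154, 153]
lat -0.03 sgn 1 [195, 195, 195, 195, 195, 195, 189, 86, 103, 108, 107, 105, 101, 103, 102, 102, 101, 117, 171, 170, 170, 172, 168, 148, 115, 112, 117]
lat 0.0 sgn -1 [180, 179, 178, 178, 180, 170, 129, 105, 124, 130, 129, 129, 128, 131, 142, 156, 159, 159, 161, 159, 160, 159, 161, 160, 158, 157, 158]
lat 0.0 sgn 1 [197, 193, 194, 193, 192, 193, 194, 154, 83, 105, 108, 106, 108, 104, 103, 103, 103, 104, 126, 183, 170, 168, 166, 168, 155, 116, 116]
lat 0.03 sgn -1 [173, 173, 173, 175, 175, 168, 79, 83, 108, 108, 115, 114, 118, 125, 135, 154, 156, 155, 158, 158, 156, 156, 157, 156, 156, 158, 155]
lat 0.03 sgn 1 [192, 193, 191, 192, 191, 190, 190, 152, 90, 106, 108, 104, 105, 104, 104, 101, 88, 96, 145, 163, 168, 167, 166, 165, 135, 113, 116]
stop lateral -1 [205, 206, 195, 166, 191, 199, 200, 194, 128, 133, 135, 132, 132, 128, 134, 138, 
[... 380 characters left out ...]
 102, 102, 104, 102, 133, 211, 208, 202, 178, 207, 206, 205, 204]
plate -0.03 [205, 205, 207, 208, 208, 207, 208, 138, 162, 198, 201, 201, 208, 214, 214, 213, 213, 212, 206, 203, 202, 206, 204, 203, 200, 201, 206, 209, 211, 208, 208, 208, 208, 210, 207, 205, 204, 202, 203, 200, 200, 197, 196, 199, 202, 204, 205, 206, 207, 206, 207, 207, 163, 205, 205, 162, 126, 124, 122, 124, 122]
plate 0.03 [206, 205, 206, 208, 211, 208, 195, 146, 194, 201, 201, 204, 208, 208, 210, 211, 211, 205, 200, 199, 201, 203, 204, 201, 207, 209, 209, 205, 204, 205, 206, 207, 209, 209, 206, 205, 204, 204, 203, 200, 198, 204, 209, 212, 212, 206, 205, 207, 209, 210, 207, 190, 196, 204, 204, 129, 123, 122, 120, 122, 122]
```

Run:
```python
from h import *
s=cams.snapshot('wrist');im=s['pixels'].astype(int);o=robot.get_obs();p=o['tool_pos'];print(p)
y=o['ee_rot'][2];ax=np.array([np.cos(y),np.sin(y),0]);ay=np.array([-ax[1],ax[0],0])
for lat in(-.012,0,.012):
  print('fwd end',lat,[(i,*im[tuple(int(round(k)) for k in proj(s,p+[0,0,.0323]+i/1000*ax+lat*ay,True)[::-1])]) for i in range(34,50)])
for L in(.03,.036):
  print('lat',L,[(i,int(im[tuple(int(round(k)) for k in proj(s,p+[0,0,.0323]+L*ax+i/1000*ay,True)[::-1])].mean())) for i in list(range(-26,-14))+list(range(14,27))])
go(.640,.103,.14,-6.4)
```

```text
[0.5725714  0.10928611 0.13964382]
fwd end -0.012 [(34, np.int64(190), np.int64(162), np.int64(118)), (35, np.int64(189), np.int64(161), np.int64(119)), (36, np.int64(190), np.int64(162), np.int64(118)), (37, np.int64(191), np.int64(164), np.int64(118)), (38, np.int64(191), np.int64(163), np.int64(120)), (39, np.int64(186), np.int64(157), np.int64(115)), (40, np.int64(164), np.int64(136), np.int64(98)), (41, np.int64(156), np.int64(129), np.int64(92)), (42, np.int64(156), np.int64(128), np.int64(93)), (43, np.int64(148), np.int64(116), np.int64(84)), (44, np.int64(181), np.int64(153), np.int64(114)), (45, np.int64(208), np.int64(182), np.int64(141)), (46, np.int64(208), np.int64(181), np.int64(140)), (47, np.int64(207), np.int64(182), np.int64(142)), (48, np.int64(207), np.int64(181), np.int64(140)), (49, np.int64(208), np.int64(182), np.int64(142))]
fwd end 0 [(34, np.int64(194), np.int64(166), np.int64(121)), (35, np.int64(193), np.int64(166), np.int64(121)), (36, np.int64(195), np.int64(168), np.int64(123)), (37, np.int64(195), np.int64(167), np.int64(123)), (38, np.int64(195), np
[... 1344 characters left out ...]
, np.int64(135)), (49, np.int64(200), np.int64(174), np.int64(133))]
lat 0.03 [(-26, 144), (-25, 143), (-24, 143), (-23, 142), (-22, 143), (-21, 142), (-20, 138), (-19, 145), (-18, 154), (-17, 153), (-16, 157), (-15, 152), (14, 158), (15, 161), (16, 158), (17, 158), (18, 152), (19, 130), (20, 142), (21, 136), (22, 137), (23, 143), (24, 143), (25, 145), (26, 143)]
lat 0.036 [(-26, 187), (-25, 186), (-24, 187), (-23, 188), (-22, 197), (-21, 197), (-20, 180), (-19, 147), (-18, 157), (-17, 155), (-16, 153), (-15, 153), (14, 157), (15, 160), (16, 159), (17, 156), (18, 155), (19, 134), (20, 179), (21, 185), (22, 188), (23, 186), (24, 187), (25, 193), (26, 195)]
go [67.7 -0.8 -0.3] turn 0.4 t 42.45
```

Emit:
step_arm(
  series=[
    [-1,40,-0.8,0,0.4],
    [-1,67.7,-0.8,0,0.4],
    [-1,67.7,-0.8,0,0.4],
    [-1,67.7,-0.8,50,0.4],
    [-1,67.7,-0.8,100,0.4],
    [-1,67.7,-0.8,120,0.4],
    [-1,67.7,-0.8,129,0.4],
    [-1,67.7,-0.8,132,0.4],
    [-1,67.7,-0.8,132,0.4],
  ],
)

```text
time: 43.58
tool_pos: [0.6413, 0.1033, 0.0097]
ee_rot: [-3.141, -0.003, -0.112]
wrist_force: [0.3, 0.0, -0.5]
width: 0.0397
```

Emit:
step_arm(
  series=[
    [-1,0,0,1.5,0],
    [-1,0,0,2,0],
    [-1,0,0,2,0],
  ],
)

```text
time: 43.95
tool_pos: [0.6401, 0.1031, 0.0058]
ee_rot: [-3.142, -0.0, -0.112]
wrist_force: [-0.9, 0.6, -1.3]
width: 0.0397
```

Emit:
step_arm(
  series=[
    [-1,0,0,1,0],
    [-1,0,0,1,0],
  ],
)

```text
time: 44.2
tool_pos: [0.6398, 0.1031, 0.0044]
ee_rot: [3.141, 0.0, -0.112]
wrist_force: [-0.8, -0.5, -1.0]
width: 0.0394
```

Emit:
step_arm(
  series=[
    [-1,0,0,1,0],
    [-1,0,0,1,0],
  ],
)

```text
time: 44.45
tool_pos: [0.6401, 0.1031, 0.0037]
ee_rot: [3.142, -0.0, -0.112]
wrist_force: [-0.9, 0.4, 0.5]
width: 0.0396
```

Emit:
step_arm(
  series=[
    [-1,0,0,1,0],
    [-1,0,0,1,0],
  ],
)

```text
time: 44.7
tool_pos: [0.6401, 0.1031, 0.0037]
ee_rot: [3.142, -0.001, -0.112]
wrist_force: [-2.8, -0.1, 5.1]
width: 0.04
```

Contact at the expected height (0.0037). Release, retreat, and check from above.

Emit:
step_arm(
  series=[
    [0.25,0,0,-1,0],
    [0.25,0,0,-1,0],
    [0.25,0,0,-1,0],
    [0.25,0,0,-1,0],
    [0.25,0,0,-20,0],
    [0.25,0,0,-80,0],
    [0.25,0,0,-140,0],
    [0.25,-70,0,-140,0],
    [0.25,-70,0,-140,0],
    [0.25,-70,0,-140,0],
  ],
)

```text
time: 45.95
tool_pos: [0.5706, 0.1111, 0.1439]
ee_rot: [-3.141, -0.002, -0.111]
wrist_force: [0.6, -0.1, 0.2]
width: 0.0589
```

Run:
```python
from h import *
s=snap('wrist','w18.png');im=s['pixels'].astype(int);o=robot.get_obs();print(o['tool_pos'],o['ee_rot'],o['width'])
for q,L in ((s,("car_body_mid","axle_rod_mid","wheel_small_mid","wheel_large_mid")),(snap('scene'),("car_body_mid","axle_rod_mid","wheel_small_mid","plain_block_mid","blank_disc_mid","square_strip_mid")),(snap('side'),("car_body_mid","axle_rod_mid","wheel_small_mid","plain_block_mid"))):
  for l in L:
    for d in models.pinpoint(q,l)[:2]: print(l,round(d['p'],2),np.round(d['position'],4))
def prof(c,yaw,lo,hi,lats,ch=None):
    y=np.radians(yaw);ax=np.array([np.cos(y),np.sin(y),0]);ay=np.array([-ax[1],ax[0],0])
    for lat in lats:
      print(lat,*[[int(im[tuple(int(round(k)) for k in proj(s,c+sg*i/1000*ax+lat*ay,True)[::-1])].mean()) for i in range(lo,hi)] for sg in(-1,1)])
print('car ends z.036 L 32..56');prof(np.array([.640,.103,.036]),-6.4,32,56,(-.014,0,.014))
print('car sides 12..26');prof(np.array([.640,.103,.036]),83.6,12,26,(-.034,.034))
print('rod ends z.046 L 40..60');prof(np.array([.6296,.0134,.046]),-6.3,40,60,(-.003,0,.003))
```

```text
[0.5712697  0.11086677 0.14360972] [-3.14141111e+00 -2.34808270e-03 -1.11591587e-01] 0.05865865015536197
car_body_mid 0.84 [0.6428 0.1025 0.0323]
axle_rod_mid 0.76 [0.6348 0.0166 0.0374]
wheel_small_mid 0.9 [ 0.618  -0.0759  0.0496]
wheel_large_mid 0.97 [ 0.6184 -0.077   0.0223]
axle_rod_mid 0.68 [0.628  0.0167 0.035 ]
wheel_small_mid 0.78 [ 0.6192 -0.0779  0.05  ]
plain_block_mid 0.79 [0.5252 0.3216 0.0166]
blank_disc_mid 0.64 [ 0.4154 -0.3735  0.0098]
blank_disc_mid 0.42 [0.5238 0.3241 0.0144]
square_strip_mid 0.64 [ 0.4032 -0.2528  0.0111]
square_strip_mid 0.52 [ 0.6204 -0.0817  0.028 ]
car_body_mid 0.79 [0.6415 0.1025 0.0391]
axle_rod_mid 0.56 [0.6341 0.0158 0.0388]
wheel_small_mid 0.57 [0.6367 0.0156 0.0376]
wheel_small_mid 0.44 [ 0.6202 -0.0795  0.049 ]
plain_block_mid 0.61 [0.5206 0.3215 0.0162]
car ends z.036 L 32..56
-0.014 [184, 185, 186, 185, 186, 187, 184, 173, 157, 163, 164, 171, 171, 171, 178, 177, 172, 142, 92, 105, 113, 113, 114, 115] [149, 148, 149, 148, 150, 156, 155, 147, 164, 166, 157, 158, 158, 159, 158, 158, 158, 149, 82, 99, 109, 103, 106, 103]
0 [194, 192, 192
[... 728 characters left out ...]
 189, 190, 189, 188, 178, 157, 173, 186, 185, 188, 188]
rod ends z.046 L 40..60
-0.003 [183, 181, 180, 181, 182, 184, 183, 184, 183, 192, 201, 202, 202, 203, 201, 201, 203, 202, 203, 190] [191, 191, 190, 188, 189, 190, 188, 188, 188, 188, 186, 181, 180, 180, 181, 180, 178, 180, 180, 180]
0 [183, 184, 185, 182, 182, 182, 182, 183, 186, 197, 206, 207, 208, 206, 208, 206, 206, 205, 204, 194] [190, 189, 188, 188, 187, 189, 187, 188, 186, 187, 187, 183, 176, 180, 180, 179, 179, 177, 178, 180]
0.003 [194, 191, 193, 193, 194, 193, 194, 193, 192, 206, 214, 214, 214, 213, 213, 214, 212, 213, 209, 191] [180, 180, 182, 179, 180, 180, 180, 179, 178, 177, 176, 170, 176, 186, 200, 203, 204, 203, 203, 190]
```

```bash
python3 -c "
from h import *
print(robot.get_obs()['time'],robot.close_job())"
```

```text
the job is handed in; nothing more can be done
46.8 None
```

The kit is packed and handed in at 46.8 s on the clock, well under the 99 s limit. I placed the large wheel on the post first, then the small wheel on top, the round rod in the V saddles, and the car body in the bay.

**Last checks, from the cameras:**
- **Wheels:** both are on the post at about (0.619, -0.077). Their centres read 22–27 mm and about 49 mm high, against 28 and 48 mm expected for a seated stack.
- **Rod:** its axis is at about 38 mm, as it should be when seated. It sits midway along to about 1 mm by its measured ends. The network's own readings of its middle ranged up to 5 mm along the rod (0.628–0.635), so they are less sure.
- **Car body:** its ends are 39.5 mm either side of the bay centre and it is square to the stops. It touched down at the height expected for standing on the plate.
- **Look-alikes:** the plain block, solid disc and square strip read where they started, within the networks' error. I never approached the black and yellow rings, but I didn't measure them again after the first lift.

**What went wrong on the way:**
- **Height reading:** the reported tool height was about 15–20 mm below the real fingertips.
- **Failed grasps:** because of that, two tries at the large wheel and one at the rod missed or slid off. The wheel stayed put and the rod barely moved, and both were picked up by going deeper.
- **Pictures:** I had used all 16 picture views before placing the car, so the last checks are pixel measurements and network readings, not pictures I looked at.

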